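# Seal the tilted polishing tumbler with its draw latch

## Robot

A 6-joint arm with a two-finger parallel gripper is mounted at the origin on the work surface. World frame = base frame: x ahead of the robot, y to its left, z up, the work surface at z = 0. Lengths are in m, angles in rad, forces in N, time in s.
With the tool pointing down it reaches from about 0.35 to 0.975 m from the base axis. Payload 4.9 kg.
Tool frame: the origin (TCP) lies at the very end of the fingers, on their centre line; the grasp point (between the pads) lies 19 mm behind it; z points along the fingers, y is the line along which they close (so a half turn about z gives the same grasp; the last joint's range is limited). The gripper opens to 85 mm and grips with 20 to 120 N. Pads are 22 mm wide; open, the fingers measure 114 mm over their backs; the gripper's body (76 mm by 85 mm) begins 54 mm behind the grasp point. The pads swing forward as they close: fully open they stand 13 mm farther back than shut.
Start: joints at [-1.265, 0.053, 1.613, -0, 1.476, -0.119], TCP at [0.258, -0.569, 0.231] pointing down, gripper open.
Joint ranges: [-3.01, 3.01], [-1.01, 2.22], [0.06, 2.58], [-1.02, 4.17], [0.09, 2.62], [-3.14, 3.14]. Speed limits (rad/s): [2.57, 2.57, 3.14, 3.14, 3.14, 3.14].

## Interface

Orientations are given as a rotation vector (axis times angle).
In Python, from station import ctrl, imaging gives the robot as it stands.
- The arm moves only by the tool play_rows, never from a script. Its argument "series" is a list of rows, each a list of 3 entries, a list of its own where there are three numbers: the opening, from 0 (shut) to 1 (fully open), then the shift along the tool's x, y, z each as a share of 0.05 m, from -1 to 1, then the turn, a rotation vector about the tool's x, y, z each as a share of 8 degrees, from -1 to 1. In form: [[grip, [dx, dy, dz], [ax, ay, az]], ...]. A call has 1 to 8 rows; each row shifts and turns the commanded pose from where the row before left it, along the tool's axes as they then stand; what a row does not reach is not made up. A row lasts 1/8 s, in which the tool goes at most 62.5 mm and 10.7 degrees, less where a joint would pass 70% of its speed; a pose out of reach is approached as far as the arm can. A call with a number of a shift or a turn outside -1 to 1 is refused whole. A call with a gripper value outside its range is refused whole. The fingers move at their own pace and stop on an object; "force" is the grip in N (left out, the last holds). Time passes only in rows, so rows that do not move let the fingers close. It gives the time, the measured TCP pose, the force, the opening and the grip force at its end, in the units of the state.
- ctrl.get_obs(): the state, without advancing time (a new reading comes with each control period).
- imaging.get_image(name): name is "scene" or "side" or "wrist"; returns a dict with "color" (400x640x3 uint8, blue, green, red), "fx", "fy", "cx", "cy" (pixels), "D" ([k1, k2, p1, p2, k3] as OpenCV has them; the pictures are not rectified), "extrinsics" (4x4, takes a point from world to camera coordinates); the wrist camera has in their place "hand_eye" (4x4, takes a point from camera to tool coordinates, whose origin is the TCP and whose axes are the flange's). Camera axes: x right, y down, z forward; pixel columns grow to the right and rows downward; lengths in m; the calibration is good to about 2 mm. A picture is of the moment at which its call begins: read the wrist's pose just before it. There is no depth.
- ctrl.finish_job(): hands the job in; it is judged then, once.
The state is a dict: "t": time; "q": joint angles; "dq": joint speeds; "effort": joint torques, N m; "tool_pos": TCP position; "tool_rot": TCP orientation; "contact_force": force on the tool from outside, world axes, zero at the start; "wrist_torque": the same for the moment, N m; "opening": finger opening in m; "grip_force": force on a finger pad.
Only numpy, scipy, OpenCV 4.12 (cv2) and the standard library are available. Lean on these libraries where they do the work, as an engineer would, in place of code of your own. Each camera call takes 0.05 s, during which the arm holds its last target. There are 200 camera calls.

## Task

Seal the tilted polishing tumbler: swing the wire loop of its draw latch over and behind the brass hook on the end cap, then press the red lever down flat until it stays past centre and holds the cap drawn in tight on its gasket. Do not bump the microscope parked over the cap or shift the jar and the wax block that stand beside the tumbler, and take the hand away at the end.

Things in the scene. Friction and masses are not known exactly. Their poses are not given: they have to be found in the camera images.
- tumbler: Bench tumbler, fixed: grey stand 260 x 150 mm with a blue drum (90 mm across) inclined at 30 degrees, its aluminium cap at the upper end. Origin: centre of the stand's underside, on the bench. x: horizontally from the drum's low end towards its cap; z up.
- pivot (a point): Hinge axis of the red lever, on top of the drum, 22 mm above the flat latch plate. Drum frame: x up the slope towards the cap (30 degrees above level), y along the hinge axis, z square to the slope, away from the drum. Everything of the latch moves in this x-z plane.
- keeper (a point): On the cap: where the middle of the loop's crossbar sits when hooked, 3.5 mm above the steel block under it and just up-slope of the brass hook wall. Axes as pivot; moves with the cap. With the cap loose it lies 67 mm up-slope of the pivot and 18.5 mm nearer the drum. The block ends 18 mm up-slope of here; beyond it the cap's round surface lies 12 mm below the seat.
- hook_top (a point): Middle of the top edge of the brass hook wall (22 mm wide, 4 mm thick, 18 mm tall) on the cap. The wall leans 30 degrees up-slope over the seat; this edge is 12 mm farther from the drum than keeper. The bar's centre must pass at least 4 mm above the edge, go down at least 5 mm up-slope of it, and is then pulled back under the lean.
- lever_pad (a point): Centre of the round end of the red lever, 73 mm from the pivot. The lever is 22 mm wide, 7 mm thick and ends 84 mm from the pivot. x points along the lever away from the pivot.
- loop_bar (a point): Middle of the loop's crossbar (6 mm steel wire, 56 mm wide over all). The loop's two side wires run from the crossbar to pins on both sides of the lever; they straddle the lever. The crossbar lies 78 mm from that pin axis, and the pin axis lies on the lever 16 mm from the pivot. x points from the pins to the crossbar.
- loop_knob (a point): Centre of the yellow roller grip, 18 mm across, 22 mm long across the drum (along y), on a short stem at the middle of the crossbar; 28 mm from the crossbar (14 mm along the loop's x, 24 mm along its z). Pinch it by its flat ends, across the drum: it turns freely on its stem, so the hand need not turn as the loop swings.
- lever (a joint): Angle of the red lever about the pivot: 0 would point up-slope at the cap, 1.57 square to the slope, 3.14 flat, pointing down-slope (its stop). Starts at about 1.4 to 1.8. Stiff: it stays where it is left (friction 0.1 Nm). With the loop hooked it draws from about 1.75 on, needs about 3 to 8 N at its end, and passes centre about 0.3 before flat.
- loop (a joint): Angle of the loop relative to the lever; 0 is along the lever, away from the pivot. Starts at its stop, 0.85, laid back towards the robot beyond the lever. Swinging it over to the cap lowers the value, to about -1.6 to -2.3 when hooked and -3.35 when latched. Swings freely under its weight.
- cap (a joint): How far the cap is drawn in towards the drum against its gasket, m: about 0 when loose, about 0.0075 when latched. Springs back (9 N per mm).
- microscope: Parked stereo microscope, fixed, on a column left of the tumbler; it does not move. Its lens barrel (68 mm across) hangs over the upper end of the cap, 130 mm from the tumbler's origin along the tumbler's x, underside 300 mm above the bench: too low for an upright hand at the hook. Origin: on the bench at the tumbler's origin, same axes. Column 300 mm to the +y side.
- shot_jar: glass jar of steel shot with a brass lid, 66 mm across, 85 mm tall, loose, right of the tumbler; origin under its middle
- wax_block: green wax block 80 x 45 x 30 mm, loose, left of the tumbler; origin under its middle

How it is judged:
By the outcome, as a careful person would: the job done as asked, in the order asked, and still so for the second after the job is handed in, with the robot touching nothing.
It also fails if it takes over 50 s, if anything falls off the work surface, if the arm or the gripper's body presses on something with over 40 N, if the wrist force passes 120 N, or if a joint passes its speed limit or range.

## Working session

There is one attempt and no reset: what is moved stays moved. The work goes in short steps, Python scripts to look and compute and a tool call to move; the robot and the scene stay as the last step left them, time stands still between calls to the robot, and variables do not carry over. Pictures are saved under pics/ and viewed, at most 11 in all, crops included, and the job is handed in when it is done.

Besides the shell and the picture viewer there is one more tool, called after "Call:" as name(argument=value, ...) on one line, values as JSON. play_rows: Moves the arm, as the interface text tells. Shift numbers are shares of 0.05 m and turn numbers shares of 8 degrees, none past 1 either way. Its arguments: {"type":"object","properties":{"series":{"type":"array"},"force":{"type":"number"}},"required":["series"]}

```bash
mkdir -p pics; ls; python3 - <<'E'
from station import ctrl, imaging
import cv2,numpy as np
o=ctrl.get_obs(); print(o['t'],o['tool_pos'],o['tool_rot'],o['contact_force'],o['opening'])
for n in('scene','side'):
    d=imaging.get_image(n); cv2.imwrite(f'pics/{n}0.png',d['color']); print(n,d['fx'],d['fy'],d['cx'],d['cy'],d['D'],np.round(d['extrinsics'],4).tolist())
E
```

```text
pics
0.0 [ 0.25738459 -0.56884641  0.23005889] [-3.06897469e+00 -6.61736153e-01  2.73815987e-04] [-0.32399384  0.00887828 -0.07860788] 0.08536916834079433
scene 448.51856991967645 448.51856991967645 320.34215696160703 197.9320817825125 [-0.12821179  0.          0.          0.          0.        ] [[-0.262, 0.965, 0.0073, 0.1329], [0.6801, 0.19, -0.7081, -0.2944], [-0.6847, -0.1806, -0.7061, 1.2762], [0.0, 0.0, 0.0, 1.0]]
side 488.3264352801478 488.3264352801478 314.0052470993549 205.64139441710154 [-0.08252171  0.          0.          0.          0.        ] [[-0.904, -0.4272, 0.0173, 0.5184], [-0.3422, 0.6988, -0.6282, 0.3064], [0.2563, -0.5738, -0.7779, 0.7599], [0.0, 0.0, 0.0, 1.0]]
```

View pics/scene0.png

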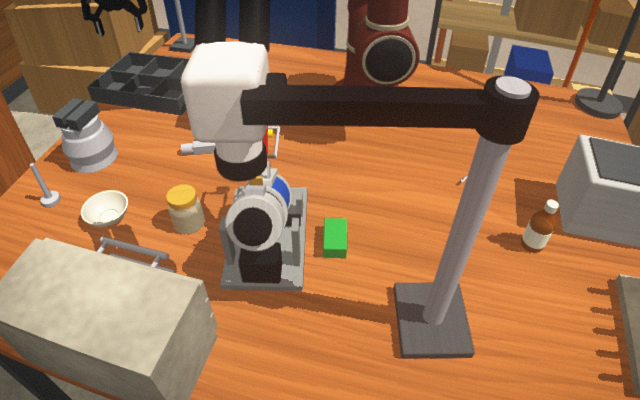

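View pics/side0.png

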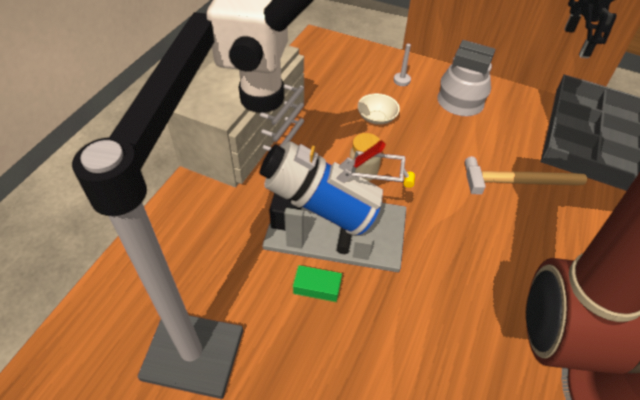

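The scene view (from the far side) shows the cap end near (255,220), stand corners near (222,288), (302,289) and (306,188), and the knob at (270,132). The side view shows the drum rising to the left, with the red lever at (368,152), the yellow knob at (409,180) and stand corners at (265,250), (400,268) and (405,206).

```bash
cat > h.py <<'E'
from station import ctrl, imaging
import cv2,numpy as np
from scipy.spatial.transform import Rotation as Rn
def cam(d):
    K=np.array([[d['fx'],0,d['cx']],[0,d['fy'],d['cy']],[0,0,1]]); return K,np.array(d['D']),np.array(d['extrinsics'])
def ray(d,p):
    K,D,E=cam(d); u=cv2.undistortPoints(np.array([[p]],float),K,D)[0,0]
    return -E[:3,:3].T@E[:3,3], E[:3,:3].T@np.array([u[0],u[1],1])
def onz(d,p,z):
    c,v=ray(d,p); return c+v*(z-c[2])/v[2]
def onplane(d,p,q,n):
    c,v=ray(d,p); return c+v*((q-c)@n)/(v@n)
def tri(d1,p1,d2,p2):
    a,u=ray(d1,p1);b,v=ray(d2,p2)
    s=np.linalg.lstsq(np.c_[u,-v],b-a,rcond=None)[0]; A=a+u*s[0];B=b+v*s[1]
    return (A+B)/2,np.linalg.norm(A-B)
def proj(d,P):
    K,D,E=cam(d); return cv2.projectPoints(np.atleast_2d(P).astype(float),cv2.Rodrigues(E[:3,:3])[0],E[:3,3],K,D)[0][:,0]
def blob(img,lo,hi,roi=None):
    m=cv2.inRange(cv2.cvtColor(img,cv2.COLOR_BGR2HSV),lo,hi)
    if roi: 
        z=np.zeros_like(m);x0,y0,x1,y1=roi;z[y0:y1,x0:x1]=m[y0:y1,x0:x1];m=z
    n,l,s,c=cv2.connectedComponentsWithStats(m); i=1+np.argmax(s[1:,4]); return c[i],s[i],l==i
E
python3 - <<'E'
from h import *
S=imaging.get_image('scene');V=imaging.get_image('side')
kv=blob(V['color'],(22,150,120),(35,255,255),(395,165,425,195)); ks=blob(S['color'],(22,150,120),(35,255,255),(255,120,285,150))
print('knob',kv[:2],ks[:2],tri(S,ks[0],V,kv[0]))
rv=blob(V['color'],(0,170,60),(8,255,255),(340,130,395,180));print('red',rv[:2])
print('lever end line', cv2.minAreaRect(np.argwhere(rv[2])[:,::-1].astype(np.float32)))
print('far+y',tri(S,(302,289),V,(265,250)),'near+y',tri(S,(306,188),V,(400,268)))
for p in((265,250),(400,268),(405,206)):print(onz(V,p,0))
for p in((222,288),(302,289),(306,188)):print(onz(S,p,0))
g=blob(S['color'],(50,120,60),(70,255,255));print('wax',onz(S,g[0],.025))
a=cv2.resize(V['color'][130:280,250:440],None,fx=4,fy=4,interpolation=cv2.INTER_CUBIC);cv2.imwrite('pics/c1.png',a)
a=cv2.resize(S['color'][100:300,150:350],None,fx=3,fy=3,interpolation=cv2.INTER_CUBIC);cv2.imwrite('pics/c2.png',a)
E
```

```text
knob (array([409.38842975, 179.51239669]), array([404, 172,  11,  15, 121], dtype=int32)) (array([270.        , 132.11111111]), array([268, 129,   5,   8,  36], dtype=int32)) (array([ 0.45799656, -0.11678684,  0.17439061]), np.float64(0.004461534555244967))
red (array([369.88732394, 153.04577465]), array([355, 141,  31,  26, 284], dtype=int32))
lever end line ((369.3658142089844, 154.0939483642578), (9.91270637512207, 37.19313049316406), 55.00798034667969)
far+y (array([ 0.67224192,  0.00977075, -0.00244446]), np.float64(0.0006002714034406633)) near+y (array([ 0.42594525, -0.05563807,  0.01028605]), np.float64(0.0019560901981831675))
[0.67127109 0.01080983 0.        ]
[ 0.42635233 -0.0634971   0.        ]
[ 4.65763960e-01 -2.09296004e-01  1.11022302e-16]
[ 0.71214917 -0.1311248   0.        ]
[0.67394028 0.01057922 0.        ]
[ 0.41641008 -0.05789527  0.        ]
wax [0.55948459 0.04283423 0.025     ]
```

View pics/c1.png

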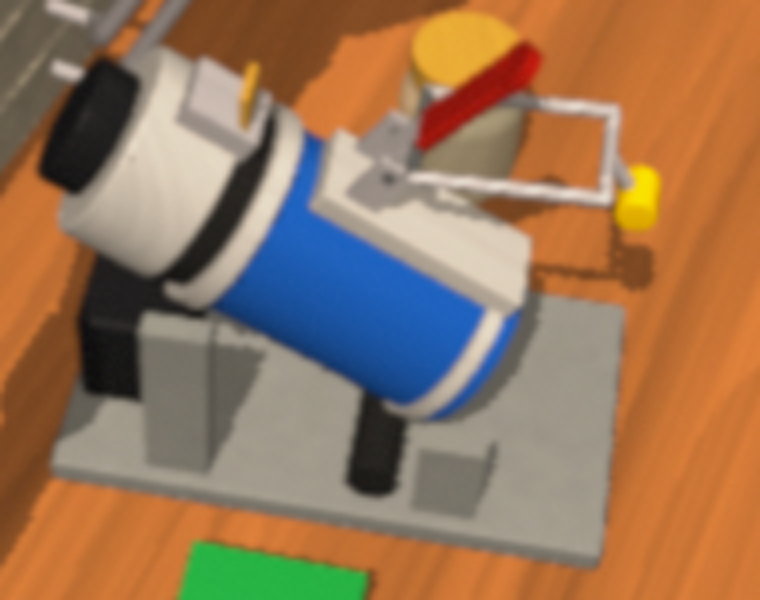

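View pics/c2.png

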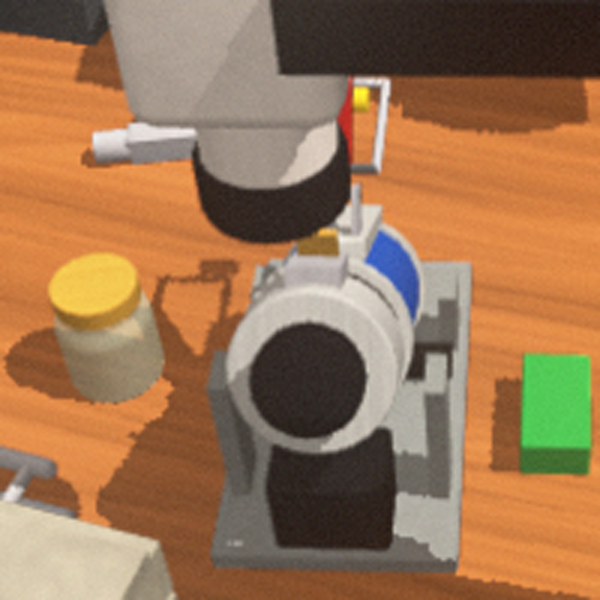

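The crops give better pixels. In the side view the stand's bottom corners are at (263,249.5) and (399.5,272), the pivot plates are centred near (348.3,168.5), and the crossbar's middle is near (402.7,168.5). The gold hook is at about (312,154). In the scene view the far stand corners are (221,289.3) and (302.7,290.7).

```bash
python3 - <<'E'
from h import *
S=imaging.get_image('scene');V=imaging.get_image('side')
A=[onz(S,(302.7,290.7),0),onz(V,(263,249.5),0)];B=onz(S,(221,289.3),0);C=onz(V,(399.5,272),0);C2=onz(S,(307.3,187.7),.012)
print(A,B,C,C2)
FA=(A[0]+A[1])/2
e1=FA-C; e2=FA-B; print(np.linalg.norm(e1),np.linalg.norm(e2))
yaw=np.array([np.arctan2(e1[1],e1[0]),np.arctan2(-e2[0],e2[1]),np.arctan2(*(FA-C2)[[1,0]])]);print('yaw',yaw)
y=yaw[0]*.5+yaw[1]*.2+yaw[2]*.3
c,s=np.cos(y),np.sin(y);X=np.array([c,s,0]);Y=np.array([-s,c,0]);Z=np.array([0,0,1.])
O=np.mean([FA-.13*X-.075*Y,C+.13*X-.075*Y,B-.13*X+.075*Y],0);print('y',y,'O',O)
h=blob(V['color'],(18,150,100),(30,255,255),(300,140,320,165));print(h[:2])
dx=X*np.cos(np.pi/6)+Z*.5;dz=-X*.5+Z*np.cos(np.pi/6)
kn=blob(V['color'],(22,150,120),(35,255,255),(395,165,425,195))[0]
R={}
for n,p in dict(pivot=(348.3,168.5),bar=(402.75,168.5),knob=kn,hooktop=(313,147),levend=(382,144)).items():
    P=onplane(V,p,O,Y);R[n]=P
    r=P-R['pivot'];print(n,P.round(4),'drum',(r@dx).round(4),(r@dz).round(4),'tumb',((P-O)@X).round(4))
np.savez('g.npz',O=O,y=y)
E
```

```text
[array([0.67711399, 0.0128625 , 0.        ]), array([0.67523394, 0.01147957, 0.        ])] [ 0.71528391 -0.13175556  0.        ] [ 0.42434023 -0.05486562  0.        ] [ 0.42674045 -0.0516694   0.012     ]
0.2606034246623698 0.1491457394481129
yaw [0.26016116 0.26532855 0.250563  ]
y 0.25831518837485984 O [ 0.56975673 -0.09339018  0.        ]
(array([312., 152.]), array([311, 146,   4,  14,  30], dtype=int32))
pivot [ 0.5585 -0.0964  0.1758] drum 0.0 0.0 tumb -0.0117
bar [ 0.4725 -0.1191  0.1947] drum -0.0675 0.0608 tumb -0.1006
knob [ 0.4581 -0.1229  0.1711] drum -0.0922 0.0478 tumb -0.1154
hooktop [ 0.6175 -0.0808  0.2142] drum 0.0721 0.0027 tumb 0.0494
levend [ 0.5113 -0.1088  0.2423] drum -0.009 0.0819 tumb -0.0604
```

```bash
cat > p.py <<'E'
from h import *
g=np.load('g.npz');y0=float(g['y']);O=g['O'];c,s=np.cos(y0),np.sin(y0)
X=np.array([c,s,0]);Y=np.array([-s,c,0]);Z=np.array([0,0,1.])
dx=X*np.cos(np.pi/6)+Z*.5;dz=-X*.5+Z*np.cos(np.pi/6)
PIV=np.array([.5585,-.0964,.1758])
def Rt(t):  # tilt in degrees
    t=np.radians(t);zz=X*np.sin(t)-Z*np.cos(t);return np.c_[np.cross(-Y,zz),-Y,zz]
def D(x,z): return PIV+dx*x/1e3+dz*z/1e3
def drum(P): r=np.asarray(P)-PIV; return np.array([r@dx,r@Y,r@dz])*1e3
def U(a): return np.array([np.cos(a),np.sin(a)])
def knob(th,a): return 16*U(th)+92*U(a)+24*U(a+np.pi/2)
def bar(th,a): return 16*U(th)+78*U(a)
def tcp(k,t,off=10): return D(*k)+Rt(t)[:,2]*off/1e3
def rows(wps,n,grip,start=None):
    """wps: list of (pos,R); n rows for each; prints rows with rounding feedback"""
    o=ctrl.get_obs();p=np.array(o['tool_pos']);R=Rn.from_rotvec(o['tool_rot'])
    out=[]
    for (P,Q),m in zip(wps,n):
        Q=Rn.from_matrix(Q)
        for i in range(m):
            f=1/(m-i); d=R.inv().apply((P-p)*f)/.05; w=(R.inv()*Q).as_rotvec()*f/np.radians(8)
            d=np.round(d,2);w=np.round(w,2)
            if max(abs(d).max(),abs(w).max())>1: print('!!',end='')
            out.append([grip,d.tolist(),w.tolist()]); p=p+R.apply(d*.05);R=R*Rn.from_rotvec(w*np.radians(8))
    for i in range(0,len(out),8): print(str(out[i:i+8]).replace(' ',''))
def st():
    o=ctrl.get_obs();print('t',round(o['t'],2),'drum',drum(o['tool_pos']).round(1),'F',np.round([np.dot(o['contact_force'],v) for v in(dx,Y,dz)],1),'open',round(o['opening'],4),'grip',o['grip_force'])
    return o
E
python3 - <<'E'
from p import *
kn=np.array([-92.5,48.5]);print(knob(1.68,2.53))
t=20
rows([(tcp(kn,t,-90)+Z*.03,Rt(t)),(tcp(kn,t,-60),Rt(t)),(tcp(kn,t,10),Rt(t))],[12,2,4],0.7)
print(tcp(kn,t))
# swing clearances: hand body box vs lever tip and barrel
for th,a,t in [(1.68,2.5,20),(1.68,2.1,20),(1.68,1.7,25),(1.68,1.3,30),(1.6,.9,35),(1.45,.5,40),(1.25,.15,40),(1.1,-.2,40),(1.1,-.42,40),(1.75,-.45,40)]:
    k=knob(th,a);b=bar(th,a)
    def loc(P): r=Rt(t).T@(P-D(*k));return (r*1e3).round(0)[[0,2]]
    print(th,a,t,'knob',k.round(0),'bar',b.round(0),'levtip',loc(D(*(86*U(th)))),'barrel',loc(PIV*0+O+X*.096+Z*.3),loc(O+X*.07+Z*.36))
E
```

```text
[-90.84750273  49.0788985 ]
[[0.7,[0.56,-0.55,-0.09],[-0.02,0.21,0.1]],[0.7,[0.55,-0.56,-0.08],[-0.02,0.21,0.1]],[0.7,[0.55,-0.56,-0.06],[-0.02,0.21,0.1]],[0.7,[0.54,-0.57,-0.05],[-0.02,0.21,0.1]],[0.7,[0.54,-0.58,-0.03],[-0.02,0.21,0.1]],[0.7,[0.53,-0.59,-0.02],[-0.02,0.21,0.1]],[0.7,[0.52,-0.59,-0.01],[-0.02,0.21,0.1]],[0.7,[0.51,-0.6,0.01],[-0.01,0.2,0.1]]]
[[0.7,[0.5,-0.61,0.02],[-0.02,0.21,0.1]],[0.7,[0.5,-0.61,0.03],[-0.01,0.2,0.09]],[0.7,[0.48,-0.62,0.05],[-0.02,0.21,0.1]],[0.7,[0.48,-0.63,0.06],[-0.01,0.2,0.09]],[0.7,[-0.1,0.0,0.58],[-0.0,0.0,0.0]],[0.7,[-0.11,0.0,0.58],[-0.0,0.0,0.0]],[0.7,[0.0,0.0,0.35],[-0.0,0.0,0.0]],[0.7,[0.0,0.0,0.35],[-0.0,0.0,0.0]]]
[[0.7,[0.0,0.0,0.35],[-0.0,0.0,0.0]],[0.7,[0.0,0.0,0.35],[-0.0,0.0,0.0]]]
[ 0.46091177 -0.1221846   0.16215531]
1.68 2.5 20 knob [-90.  52.] bar [-64.  63.] levtip [ 73. -47.] barrel [241. -45.] [ 237. -110.]
1.68 2.1 20 knob [-69.  83.] bar [-41.  83.] levtip [ 58. -13.] barrel [226. -10.] [222. -75.]
1.68 1.7 25 knob [-37. 104.] bar [-12.  93.] levtip [30. 16.] barrel [196.  33.] [198. -32.]
1.68 1.3 30 knob [ -0. 111.] bar [19. 91.] levtip [-9. 25.] barrel [156.  57.] [163.  -8.]
1.6 0.9 35 knob [ 38. 103.] bar [48. 77.] levtip [-42.  13.] barrel [113.  59.] [126.  -5.]
1.45 0.5 40 knob [71. 81.] bar [70. 53.] levtip [-59. -15.] barrel [78. 42.] [ 97. -21.]
1.25 0.15 40 knob [92. 53.] bar [82. 27.] levtip [-59. -40.] barrel [62. 10.] [ 81. -53.]
1.1 -0.2 40 knob [102.  20.] bar [84. -1.] levtip [-52. -67.] barrel [ 58. -24.] [ 77. -87.]
1.1 -0.42 40 knob [101.  -1.] bar [ 78. -18.] levtip [-48. -88.] barrel [ 63. -45.] [  82. -107.]
1.75 -0.45 40 knob [90. -3.] bar [ 67. -18.] levtip [ -89. -104.] barrel [ 74. -44.] [  92. -107.]
```

Call:
play_rows(series=[[0.7,[0.56,-0.55,-0.09],[-0.02,0.21,0.1]],[0.7,[0.55,-0.56,-0.08],[-0.02,0.21,0.1]],[0.7,[0.55,-0.56,-0.06],[-0.02,0.21,0.1]],[0.7,[0.54,-0.57,-0.05],[-0.02,0.21,0.1]],[0.7,[0.54,-0.58,-0.03],[-0.02,0.21,0.1]],[0.7,[0.53,-0.59,-0.02],[-0.02,0.21,0.1]],[0.7,[0.52,-0.59,-0.01],[-0.02,0.21,0.1]],[0.7,[0.51,-0.6,0.01],[-0.01,0.2,0.1]]])

```text
t: 1.3
tool_pos: [0.3713, -0.276, 0.2682]
tool_rot: [-3.054, -0.48, -0.362]
contact_force: [-0.1, 0.0, 0.4]
opening: 0.0598
grip_force: 0.0
```

Call:
play_rows(series=[[0.7,[0.5,-0.61,0.02],[-0.02,0.21,0.1]],[0.7,[0.5,-0.61,0.03],[-0.01,0.2,0.09]],[0.7,[0.48,-0.62,0.05],[-0.02,0.21,0.1]],[0.7,[0.48,-0.63,0.06],[-0.01,0.2,0.09]],[0.7,[0,0,0],[0,0,0]]])

```text
t: 1.92
tool_pos: [0.4282, -0.1292, 0.2869]
tool_rot: [-3.025, -0.4, -0.535]
contact_force: [-0.1, 0.1, 0.1]
opening: 0.06
grip_force: 0.0
```

```bash
python3 - <<'E'
from p import *
o=st();W=imaging.get_image('wrist');H=np.array(W['hand_eye']);print(H.round(3).tolist())
R=Rn.from_rotvec(o['tool_rot']).as_matrix();T=np.eye(4);T[:3,:3]=R;T[:3,3]=o['tool_pos'];W['extrinsics']=np.linalg.inv(T@H)
print('tilt err deg',np.degrees((Rn.from_matrix(R).inv()*Rn.from_matrix(Rt(20))).as_rotvec()).round(2),(R.T@(tcp(np.array([-92.5,48.5]),20)-o['tool_pos'])).round(4))
kb=blob(W['color'],(22,150,100),(35,255,255));print(kb[:2],'expect',proj(W,D(-92.5,48.5)))
print('knob on plane',drum(onplane(W,kb[0],D(-92.5,48.5),R[:,2])))
cv2.imwrite('pics/w1.png',W['color'])
E
```

```text
t 1.93 drum [-60.8   1.6 163.4] F [-0.   0.1  0.2] open 0.06 grip 0.0
[[-0.0, -0.956, -0.292, 0.074], [1.0, -0.0, -0.0, -0.001], [0.0, -0.292, 0.956, -0.142], [0.0, 0.0, 0.0, 1.0]]
tilt err deg [ 0.01 -0.04  0.26] [-0.0114  0.0015  0.1287]Traceback (most recent call last):
  File "<stdin>", line 5, in <module>
  File "h.py", line 23, in blob
    n,l,s,c=cv2.connectedComponentsWithStats(m); i=1+np.argmax(s[1:,4]); return c[i],s[i],l==i
                                                     ~~~~~~~~~^^^^^^^^^
    return _wrapfunc(a, 'argmax', axis=axis, out=out, **kwds)
    return bound(*args, **kwds)
ValueError: attempt to get argmax of an empty sequence
```

```bash
cat >> p.py <<'E'
def wrist(name=None):
    o=st();W=imaging.get_image('wrist');R=Rn.from_rotvec(o['tool_rot']).as_matrix();T=np.eye(4);T[:3,:3]=R;T[:3,3]=o['tool_pos'];W['extrinsics']=np.linalg.inv(T@np.array(W['hand_eye']))
    if name: cv2.imwrite('pics/'+name,W['color'])
    return W,R
E
python3 - <<'E'
from p import *
W,R=wrist('w1.png');print('expect',proj(W,np.array([D(-92.5,48.5),D(-66,61.5),D(*(84*U(1.68))),PIV])))
E
```

```text
t 1.98 drum [-61.4   0.6 163.4] F [ 0.2 -0.1  0.4] open 0.0594 grip 0.0
expect [[319.36408931 208.41473639]
 [319.6625111  184.81778934]
 [320.45526466 113.28073424]
 [319.69759047  78.8096282 ]]
```

View pics/w1.png

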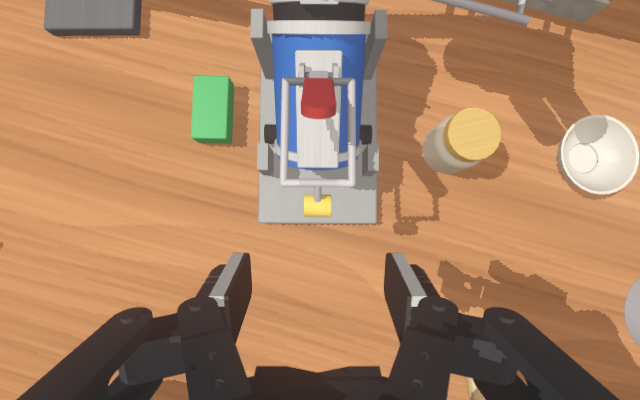

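The wrist view confirms the geometry: the knob is at (317,205) against a predicted (319,208), and the lever end is at (318,113) as predicted. I'll move straight in and grip.

Call:
play_rows(series=[[0.7,[-0.06,0.0,0.5],[0,0,0.02]],[0.7,[-0.06,0.0,0.5],[0,0,0]],[0.7,[-0.06,0.01,0.5],[0,0,0]],[0.7,[-0.03,0,0.5],[0,0,0]],[0.7,[0,0,0.4],[0,0,0]],[0.7,[0,0,0.18],[0,0,0]],[0.24,[0,0,0],[0,0,0]],[0.1,[0,0,0],[0,0,0]]], force=25)

```text
t: 3.02
tool_pos: [0.4614, -0.1233, 0.1625]
tool_rot: [-3.026, -0.389, -0.534]
contact_force: [-4.2, 5.2, 0.3]
opening: 0.0239
grip_force: 3.7
```

Call:
play_rows(series=[[0.1,[0,0,0],[0,0,0]],[0.1,[0,0,0],[0,0,0]],[0.1,[0,0,0],[0,0,0]]])

```text
t: 3.4
tool_pos: [0.4609, -0.1221, 0.1618]
tool_rot: [-3.024, -0.39, -0.532]
contact_force: [-1.7, 4.0, 0.7]
opening: 0.0212
grip_force: 30.6
```

```bash
python3 - <<'E'
from p import *
o=st();t=20;print('tcp expect',drum(tcp(np.array([-92.5,48.5]),20)))
V=imaging.get_image('side')
kv=blob(V['color'],(22,150,120),(35,255,255),(380,150,440,200));print(kv[:2])
rv=blob(V['color'],(0,170,60),(8,255,255),(330,110,400,190));print(rv[:2])
# swing to just before alignment at th=1.68 then past
off=drum(np.array(o['tool_pos']))[[0,2]]-drum(tcp(np.array([-92.5,48.5]),20))[[0,2]];print(off)
w=[]
for a,t,b in [(2.3,20,0),(2.1,20,0),(1.9,22,.5),(1.75,24,1),(1.6,26,1.5),(1.43,28,2),(1.3,29,2),(1.15,30,1.5)]:
    k=16*U(1.68)+(1+b/95)*(knob(1.68,a)-16*U(1.68)); w.append((tcp(k,t),Rt(t)))
rows(w,[2]*8,0.1)
E
```

```text
t 3.4 drum [-94.4   0.1  38.3] F [-0.2  4.3  0.9] open 0.0212 grip 30.606624484062195
tcp expect [-9.42364818e+01 -7.41634012e-15  3.86519225e+01]
(array([409.65, 173.  ]), array([408, 171,   5,   6,  20], dtype=int32))
(array([370.12195122, 153.1184669 ]), array([355, 141,  31,  26, 287], dtype=int32))
[-0.1531899  -0.36863142]
[[0.1,[0.08,0.0,-0.22],[-0.01,0.0,-0.01]],[0.1,[0.08,0.0,-0.22],[-0.0,0.0,-0.01]],[0.1,[0.09,0.0,-0.17],[-0.0,0.0,0.0]],[0.1,[0.1,0.0,-0.16],[-0.0,0.0,0.0]],[0.1,[0.12,0.0,-0.15],[-0.0,0.13,0.0]],[0.1,[0.13,0.0,-0.15],[-0.0,0.12,0.0]],[0.1,[0.11,0.0,-0.09],[-0.0,0.13,0.0]],[0.1,[0.12,0.0,-0.09],[-0.0,0.12,0.0]]]
[[0.1,[0.13,0.0,-0.07],[-0.0,0.13,0.0]],[0.1,[0.13,0.0,-0.06],[-0.0,0.12,0.0]],[0.1,[0.16,0.0,-0.05],[-0.0,0.13,0.0]],[0.1,[0.16,0.0,-0.05],[-0.0,0.12,0.0]],[0.1,[0.13,0.0,-0.01],[-0.0,0.06,0.0]],[0.1,[0.13,0.0,-0.01],[-0.0,0.07,0.0]],[0.1,[0.14,0.0,0.02],[-0.0,0.06,0.0]],[0.1,[0.15,0.0,0.02],[-0.0,0.06,0.0]]]
```

Gripped: the opening is 21 mm on the 22 mm roller. Next I swing the loop up towards alignment with the lever.

Call:
play_rows(series=[[0.1,[0.08,0,-0.22],[-0.01,0,-0.01]],[0.1,[0.08,0,-0.22],[0,0,-0.01]],[0.1,[0.09,0,-0.17],[0,0,0]],[0.1,[0.1,0,-0.16],[0,0,0]],[0.1,[0.12,0,-0.15],[0,0.13,0]],[0.1,[0.13,0,-0.15],[0,0.12,0]],[0.1,[0.11,0,-0.09],[0,0.13,0]],[0.1,[0.12,0,-0.09],[0,0.12,0]]])

```text
t: 4.45
tool_pos: [0.4772, -0.1179, 0.2364]
tool_rot: [-2.997, -0.391, -0.637]
contact_force: [-2.3, 5.1, 1.3]
opening: 0.0212
grip_force: 30.7
```

```bash
python3 - <<'E'
from p import *
st();V=imaging.get_image('side')
rv=blob(V['color'],(0,170,60),(8,255,255),(330,100,420,190));print(rv[:2],cv2.minAreaRect(np.argwhere(rv[2])[:,::-1].astype(np.float32)))
cv2.imwrite('pics/s1.png',cv2.resize(V['color'][60:260,240:480],None,fx=3,fy=3))
E
```

```text
t 4.45 drum [-42.5  -0.   94.5] F [-0.1  5.5  1.6] open 0.0212 grip 30.690325498580933
(array([367.54615385, 151.45384615]), array([354, 138,  28,  29, 260], dtype=int32)) ((367.0764465332031, 152.00588989257812), (8.351822853088379, 36.769710540771484), 49.398704528808594)
```

View pics/s1.png

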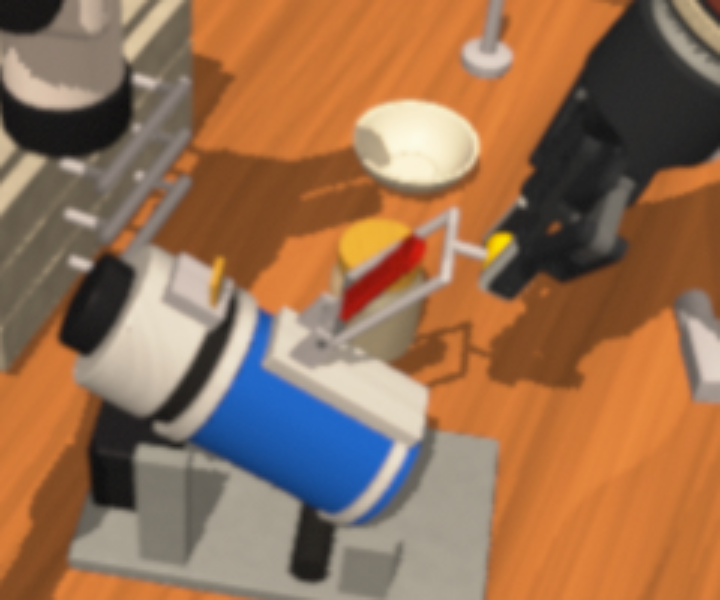

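The side view shows the loop nearly in line with the lever, which has moved only slightly, and the knob held at crop (498,250). I'll carry it through the straight position with a small outward bias.

```bash
python3 - <<'E'
from p import *
w=[]
for psi,d,t in [(1.85,113.2,25),(1.75,114.2,26),(1.65,114.7,27),(1.55,114.7,28),(1.45,114.4,29),(1.35,113.9,30),(1.25,113.3,31),(1.15,112.5,32)]:
    w.append((tcp(d*U(psi),t),Rt(t)))
rows(w,[1]*8,0.1)
E
```

```text
[[0.1,[0.18,-0.0,-0.1],[0.01,0.11,0.01]],[0.1,[0.21,-0.0,-0.09],[-0.0,0.12,-0.0]],[0.1,[0.23,-0.0,-0.05],[-0.0,0.13,-0.0]],[0.1,[0.23,-0.0,-0.02],[-0.0,0.12,-0.0]],[0.1,[0.23,-0.0,0.01],[-0.0,0.13,-0.0]],[0.1,[0.23,-0.0,0.05],[-0.0,0.12,-0.0]],[0.1,[0.22,-0.0,0.07],[-0.0,0.13,-0.0]],[0.1,[0.21,-0.0,0.1],[-0.0,0.12,-0.0]]]
```

Call:
play_rows(series=[[0.1,[0.18,0,-0.1],[0.01,0.11,0.01]],[0.1,[0.21,0,-0.09],[0,0.12,0]],[0.1,[0.23,0,-0.05],[0,0.13,0]],[0.1,[0.23,0,-0.02],[0,0.12,0]]])

```text
t: 5.0
tool_pos: [0.5097, -0.1093, 0.2663]
tool_rot: [-2.965, -0.384, -0.737]
contact_force: [-1.4, 5.3, -2.4]
opening: 0.0212
grip_force: 30.3
```

Call:
play_rows(series=[[0.1,[0.23,0,0.01],[0,0.13,0]],[0.1,[0.23,0,0.05],[0,0.12,0]],[0.1,[0.22,0,0.07],[0,0.13,0]],[0.1,[0.21,0,0.1],[0,0.12,0]]])

```text
t: 5.5
tool_pos: [0.553, -0.098, 0.2779]
tool_rot: [-2.929, -0.38, -0.838]
contact_force: [-1.2, 4.6, -1.1]
opening: 0.0213
grip_force: 30.5
```

```bash
python3 - <<'E'
from p import *
st();V=imaging.get_image('side')
cv2.imwrite('pics/s2.png',cv2.resize(V['color'][60:260,240:480],None,fx=3,fy=3))
E
```

```text
t 5.5 drum [46.1 -0.1 91.3] F [-0.5  4.8 -0.9] open 0.0213 grip 30.451181530952454
```

View pics/s2.png

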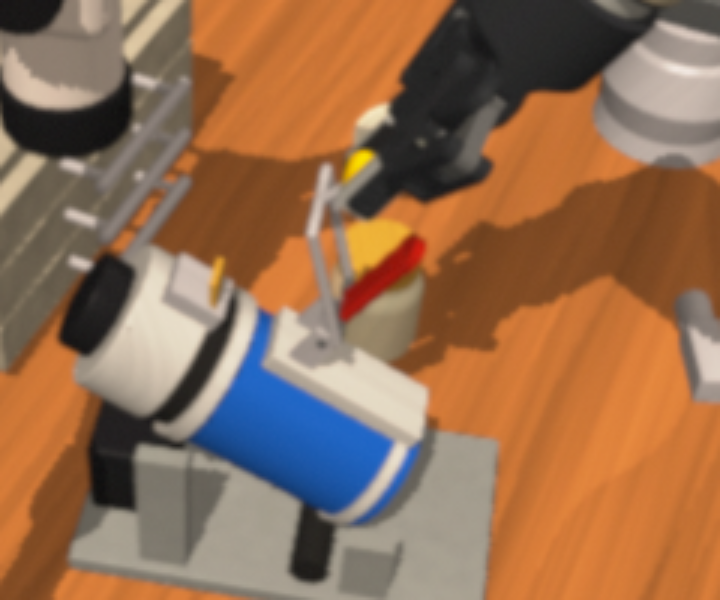

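The loop has flipped over: the knob is at crop (360,163) and the lever has stayed at about 1.6. Everything sits about 2 mm higher than estimated, so I'll include that in the next path.

```bash
python3 - <<'E'
from p import *
w=[]
for th,a,t in [(1.52,.65,34),(1.4,.45,35),(1.25,.25,36),(1.12,.08,37),(1.06,-.08,37),(1.05,-.2,37),(1.05,-.3,37)]:
    w.append((tcp(knob(th,a)+[0,2],t),Rt(t))); print(th,a,bar(th,a).round(1),drum(w[-1][0]).round(1))
rows(w,[2]*7,0.1)
E
```

```text
1.52 0.65 [62.9 63.2] [60.2  0.  82.8]
1.4 0.45 [73.  49.7] [76.  -0.  69.4]
1.25 0.25 [80.6 34.5] [89.3  0.  53.3]
1.12 0.08 [84.7 20.6] [98.  -0.  37.8]
1.06 -0.08 [85.6  7.7] [102.7  -0.   22.6]
1.05 -0.2 [84.4 -1.6] [104.1  -0.   11.2]
1.05 -0.3 [82.5 -9.2] [104.2  -0.    1.7]
[[0.1,[0.13,-0.0,0.09],[-0.0,0.13,-0.0]],[0.1,[0.13,-0.0,0.08],[-0.0,0.12,-0.0]],[0.1,[0.15,-0.0,0.15],[-0.0,0.06,-0.0]],[0.1,[0.15,-0.0,0.14],[-0.0,0.07,-0.0]],[0.1,[0.12,-0.0,0.17],[-0.0,0.06,-0.0]],[0.1,[0.11,-0.0,0.18],[-0.0,0.06,-0.0]],[0.1,[0.07,-0.0,0.16],[-0.0,0.06,-0.0]],[0.1,[0.07,-0.0,0.17],[-0.0,0.07,-0.0]]]
[[0.1,[0.03,-0.0,0.15],[-0.0,-0.0,-0.0]],[0.1,[0.03,-0.0,0.16],[-0.0,-0.0,-0.0]],[0.1,[0.0,-0.0,0.11],[-0.0,-0.0,-0.0]],[0.1,[0.0,-0.0,0.12],[-0.0,-0.0,-0.0]],[0.1,[-0.01,-0.0,0.09],[-0.0,-0.0,-0.0]],[0.1,[-0.01,-0.0,0.1],[-0.0,-0.0,-0.0]]]
```

Call:
play_rows(series=[[0.1,[0.13,0,0.09],[0,0.13,0]],[0.1,[0.13,0,0.08],[0,0.12,0]],[0.1,[0.15,0,0.15],[0,0.06,0]],[0.1,[0.15,0,0.14],[0,0.07,0]],[0.1,[0.12,0,0.17],[0,0.06,0]],[0.1,[0.11,0,0.18],[0,0.06,0]],[0.1,[0.07,0,0.16],[0,0.06,0]],[0.1,[0.07,0,0.17],[0,0.07,0]]])

```text
t: 6.55
tool_pos: [0.6196, -0.0804, 0.2522]
tool_rot: [-2.884, -0.374, -0.951]
contact_force: [-5.9, 2.0, -5.5]
opening: 0.0213
grip_force: 30.4
```

Call:
play_rows(series=[[0.1,[0.03,0,0.15],[0,0,0]],[0.1,[0.03,0,0.16],[0,0,0]]])

```text
t: 6.8
tool_pos: [0.6308, -0.0775, 0.2417]
tool_rot: [-2.884, -0.374, -0.951]
contact_force: [-7.4, 1.8, -4.7]
opening: 0.0213
grip_force: 30.5
```

```bash
python3 - <<'E'
from p import *
st();V=imaging.get_image('side')
cv2.imwrite('pics/s3.png',cv2.resize(V['color'][80:230,270:440],None,fx=4,fy=4,interpolation=cv2.INTER_CUBIC))
E
```

```text
t 6.8 drum [97.7 -0.2 19.7] F [-8.2  3.6 -0.7] open 0.0213 grip 30.51796406507492
```

View pics/s3.png

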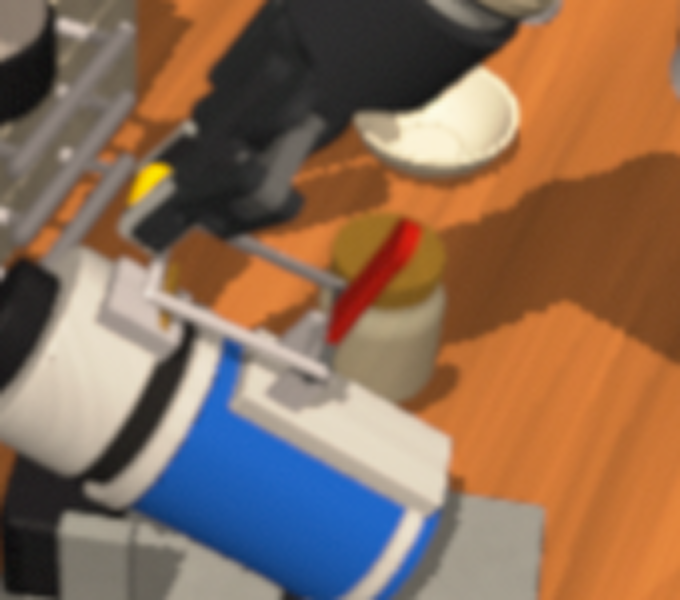

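The bar is still above the hook, at roughly (79, +6) mm in the drum frame, and the lever drags with about 8 N. I'll bring the lever further forward and then go down.

```bash
cat >> p.py <<'E'
def solve(P,t,dz=2,off=10):
    k=(drum(P)[[0,2]]-off*np.array([np.cos(np.radians(t-120)),np.sin(np.radians(t-120))]))-[0,dz]
    r=np.hypot(*k);L=np.hypot(92,24);b=np.arccos(np.clip((r*r-256-L*L)/(32*L),-1,1));g=np.arccos(np.clip((256+r*r-L*L)/(32*r),-1,1))
    th=np.arctan2(k[1],k[0])+g;a=th-b-np.arctan2(24,92);print('th %.2f a %.2f bar'%(th,a),bar(th,a).round(1));return th,a
E
python3 - <<'E'
from p import *
o=st();solve(o['tool_pos'],37)
w=[(tcp(knob(th,a)+[0,2],37),Rt(37)) for th,a in[(1.25,-.14),(1.15,-.18)]]
rows(w,[2,2],.1)
E
```

```text
t 6.85 drum [97.8 -0.1 19.1] F [-8.3  3.3 -0.9] open 0.0214 grip 30.521251559257507
th 1.44 a -0.14 bar [79.4  5.1]
[[0.1,[0.03,-0.0,0.01],[-0.01,0.03,-0.01]],[0.1,[0.03,-0.0,0.01],[-0.0,0.03,-0.0]],[0.1,[0.01,-0.0,0.05],[-0.0,-0.0,-0.0]],[0.1,[0.01,-0.0,0.05],[-0.0,-0.0,-0.0]]]
```

Call:
play_rows(series=[[0.1,[0.04,0,0.01],[0,0,0]],[0.1,[0.04,0,0.01],[0,0,0]],[0.1,[0.03,0,0.05],[0,0,0]],[0.1,[0.01,0,0.05],[0,0,0]],[0.1,[0,0,0],[0,0,0]]])

```text
t: 7.48
tool_pos: [0.6388, -0.0754, 0.2407]
tool_rot: [-2.884, -0.374, -0.951]
contact_force: [-7.7, 1.9, -4.2]
opening: 0.0211
grip_force: 30.5
```

```bash
python3 - <<'E'
from p import *
o=st();solve(o['tool_pos'],37)
w=[(tcp(knob(th,a)+[0,2],37),Rt(37)) for th,a in[(1.15,-.3),(1.15,-.4)]]
rows(w,[3,2],.1)
E
```

```text
t 7.47 drum [104.3  -0.2  14.7] F [-8.1  3.8 -0.1] open 0.0211 grip 30.545903742313385
th 1.02 a -0.16 bar [85.4  1.2]
[[0.1,[-0.02,-0.0,0.08],[-0.0,0.02,-0.0]],[0.1,[-0.02,-0.0,0.08],[-0.0,0.02,-0.0]],[0.1,[-0.02,-0.0,0.08],[-0.01,0.02,-0.01]],[0.1,[-0.02,-0.0,0.09],[0.0,0.0,0.0]],[0.1,[-0.02,-0.0,0.1],[0.0,0.0,0.0]]]
```

Call:
play_rows(series=[[0.1,[-0.01,0,0.08],[0,0,0]],[0.1,[-0.01,0,0.08],[0,0,0]],[0.1,[-0.01,0,0.08],[0,0,0]],[0.1,[-0.01,0,0.08],[0,0,0]],[0.1,[0,0,0],[0,0,0]]])

```text
t: 8.1
tool_pos: [0.6471, -0.0733, 0.2278]
tool_rot: [-2.883, -0.374, -0.954]
contact_force: [-7.5, 2.8, -3.3]
opening: 0.0211
grip_force: 30.7
```

```bash
python3 - <<'E'
from p import *
o=st();solve(o['tool_pos'],37);V=imaging.get_image('side')
cv2.imwrite('pics/s4.png',cv2.resize(V['color'][90:210,270:420],None,fx=5,fy=5,interpolation=cv2.INTER_CUBIC))
E
```

```text
t 8.1 drum [105.3  -0.3  -0.7] F [-7.3  4.7  0.4] open 0.0211 grip 30.672015845775604
th 0.96 a -0.32 bar [ 83.2 -11.2]
```

View pics/s4.png

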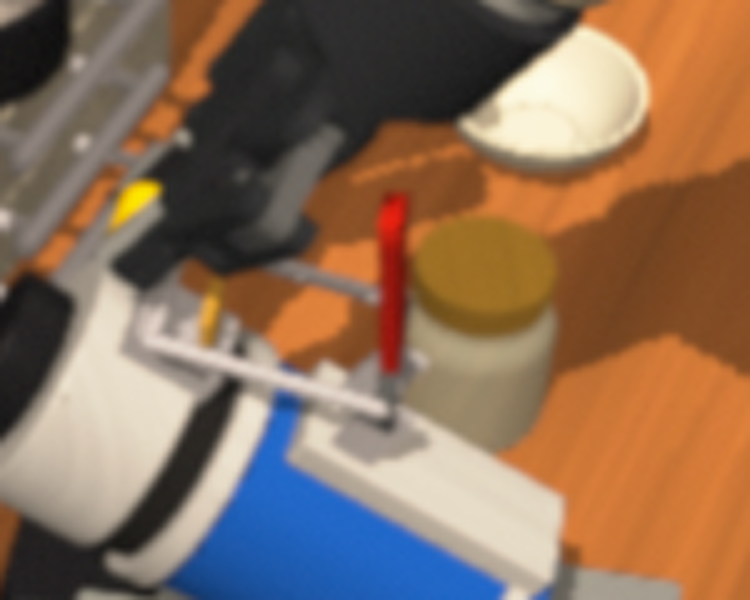

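The side view shows the bar on the up-slope side of the gold hook (crop 210,315) and low over the block, with the lever upright. I'll lower it to the seat and then pull back.

Call:
play_rows(series=[[0.1,[-0.02,0,0.06],[0,0,0]],[0.1,[-0.02,0,0.06],[0,0,0]],[0.1,[0,0,0.03],[0,0,0]],[0.1,[0,0,0],[0,0,0]]])

```text
t: 8.65
tool_pos: [0.6501, -0.0725, 0.2212]
tool_rot: [-2.883, -0.374, -0.955]
contact_force: [-6.6, 1.7, -3.1]
opening: 0.0214
grip_force: 30.7
```

```bash
python3 - <<'E'
from p import *
o=st();solve(o['tool_pos'],37)
E
```

```text
t 8.65 drum [104.7  -0.3  -8. ] F [-6.7  3.3  0.3] open 0.0214 grip 30.70416659116745
th 0.95 a -0.39 bar [ 81.3 -16.9]
```

Call:
play_rows(series=[[0.1,[-0.08,0,0.03],[0,0,0]],[0.1,[-0.08,0,0.01],[0,0,0]],[0.1,[-0.08,0,0],[0,0,0]],[0.1,[-0.08,0,0],[0,0,0]],[0.1,[0,0,0],[0,0,0]]])

```text
t: 9.28
tool_pos: [0.6422, -0.0749, 0.2154]
tool_rot: [-2.878, -0.372, -0.971]
contact_force: [3.0, 9.0, 2.5]
opening: 0.0212
grip_force: 30.3
```

```bash
python3 - <<'E'
from p import *
o=st();solve(o['tool_pos'],37)
E
```

```text
t 9.28 drum [94.7 -0.6 -8.9] F [ 5.8  8.  -0.4] open 0.0212 grip 30.291188657283783
th 1.58 a -0.43 bar [ 70.7 -16.9]
```

Call:
play_rows(series=[[0.1,[-0.05,0,0.01],[0,0,0]],[0.1,[-0.05,0,0.01],[0,0,0]],[0.1,[0,0,0],[0,0,0]]])

```text
t: 9.65
tool_pos: [0.6399, -0.0756, 0.2129]
tool_rot: [-2.877, -0.371, -0.975]
contact_force: [5.3, 9.5, 2.6]
opening: 0.0213
grip_force: 30.2
```

```bash
python3 - <<'E'
from p import *
o=st();solve(o['tool_pos'],37);V=imaging.get_image('side')
cv2.imwrite('pics/s5.png',cv2.resize(V['color'][90:210,270:420],None,fx=5,fy=5,interpolation=cv2.INTER_CUBIC))
E
```

```text
t 9.65 drum [91.3 -0.7 -9.8] F [ 7.8  7.9 -1.5] open 0.0213 grip 30.223417282104492
th 1.78 a -0.44 bar [ 67.2 -17.6]
```

View pics/s5.png

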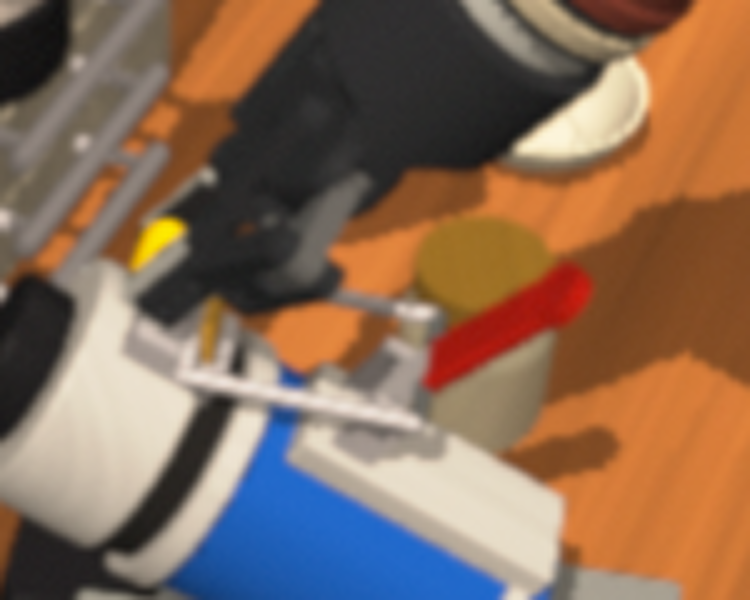

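The bar sits behind the hook with the lever at about 1.8. I'll release the knob and back out.

Call:
play_rows(series=[[0.5,[0.03,0,0],[0,0,0]],[0.6,[0,0,0],[0,0,0]],[0.6,[0,0,0],[0,0,0]],[0.6,[0,0,-0.3],[0,0,0]],[0.6,[0,0,-0.5],[0,0,0]],[0.6,[0,0,-0.6],[0,0,0]],[0.6,[0,0,-0.6],[0,0,0]],[0.0,[0,0,0],[0,0,0]]])

```text
t: 10.7
tool_pos: [0.5799, -0.0927, 0.293]
tool_rot: [-2.883, -0.373, -0.97]
contact_force: [-0.3, 0.2, -0.1]
opening: 0.0344
grip_force: 0.0
```

```bash
python3 - <<'E'
from p import *
o=st();V=imaging.get_image('side')
rv=blob(V['color'],(0,170,60),(8,255,255),(330,100,420,190));print(rv[:2])
m=np.argwhere(rv[2])[:,::-1];r=cv2.boxPoints(cv2.minAreaRect(m.astype(np.float32)));print(r.tolist())
e=r[np.argsort(-r[:,0])[:2]].mean(0);E=onplane(V,e,O,Y);print('lever end',e,drum(E),'ang',np.arctan2(drum(E)[2]-2,drum(E)[0]))
kv=blob(V['color'],(22,150,120),(35,255,255),(270,90,330,180));print('knob',kv[:2],drum(onplane(V,kv[0],O,Y)))
W,R=wrist();k=blob(W['color'],(22,130,80),(35,255,255));print(k[:2])
cv2.imwrite('pics/s6.png',np.hstack([cv2.resize(V['color'][90:210,270:420],None,fx=3,fy=3)[:360],cv2.resize(W['color'],(350,360))[:, :350]]))
E
```

```text
t 10.7 drum [77.4 -1.9 90.6] F [-0.2  0.3  0. ] open 0.0344 grip 0.0
(array([372.16764706, 154.12058824]), array([355, 142,  34,  26, 340], dtype=int32))
[[351.6399841308594, 160.48001098632812], [385.0455017089844, 140.14620971679688], [390.9158630371094, 149.79034423828125], [357.5103454589844, 170.1241455078125]]
lever end [387.98068 144.96828] [-1.73303885e+01  3.44088753e-02  8.64756338e+01] ang 1.7731412805501152
knob (array([302.17880795, 141.37086093]), array([297, 134,  12,  16, 151], dtype=int32)) [9.23043461e+01 3.44088753e-02 1.66558251e+00]
t 10.75 drum [76.1 -1.3 88.7] F [-0.  -0.6 -0.8] open 0.0266 grip 0.0
(array([315.85871965, 200.21412804]), array([300, 188,  31,  23, 453], dtype=int32))
```

View pics/s6.png

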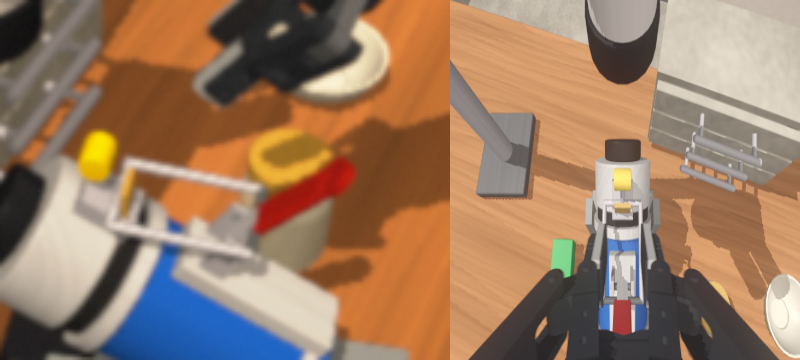

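The knob measures (92, 1.7) mm in the drum frame, which is the hooked position, and the lever is at 1.77. Next is the press. I've used up my picture views, so I'll check everything by numbers from here.

```bash
cat >> p.py <<'E'
def press(th,gap=0,t=25,r=70):
    C=r*U(th)+(3.5+gap)*U(th-np.pi/2)+[0,2]; tx=U(np.radians(t-30)); k=C+11*tx
    return D(*k),Rt(t)
E
python3 - <<'E'
from p import *
st()
w=[press(1.77,25),press(1.77,6)];print([drum(a).round(0) for a,_ in w]);rows(w,[5,3],0.0)
E
```

```text
t 10.8 drum [75.2 -0.8 87.3] F [-1.   0.  -0.4] open 0.0192 grip 0.0
[array([25.,  0., 75.]), array([ 6.,  0., 72.])]
[[0.0,[-0.2,-0.0,0.02],[0.0,-0.3,-0.0]],[0.0,[-0.2,-0.0,0.03],[0.0,-0.3,-0.0]],[0.0,[-0.2,-0.01,0.04],[0.0,-0.29,-0.0]],[0.0,[-0.21,-0.0,0.05],[0.0,-0.3,-0.0]],[0.0,[-0.2,-0.01,0.06],[0.01,-0.29,-0.01]],[0.0,[-0.12,0.0,0.04],[-0.0,-0.0,0.0]],[0.0,[-0.12,0.0,0.04],[-0.0,-0.0,0.0]],[0.0,[-0.12,0.0,0.03],[-0.0,-0.0,0.0]]]
```

Call:
play_rows(series=[[0,[-0.2,0,0.02],[0,-0.3,0]],[0,[-0.2,0,0.03],[0,-0.3,0]],[0,[-0.2,-0.01,0.04],[0,-0.29,0]],[0,[-0.21,0,0.05],[0,-0.3,0]],[0,[-0.2,-0.01,0.06],[0.01,-0.29,-0.01]],[0,[-0.12,0,0.04],[0,0,0]],[0,[-0.12,0,0.04],[0,0,0]],[0,[-0.12,0,0.03],[0,0,0]]])

```text
t: 11.8
tool_pos: [0.529, -0.1037, 0.2405]
tool_rot: [-2.988, -0.389, -0.663]
contact_force: [0.4, 0.1, -0.8]
opening: -0.0001
grip_force: 0.0
```

```bash
python3 - <<'E'
from p import *
st()
w=[press(th) for th in np.linspace(1.77,3.14,14)];rows(w,[1]*14,0.0)
E
```

```text
t 11.8 drum [ 6.   0.5 71.2] F [-0.1 -0.  -0.9] open -0.0001 grip 0.0
[[0.0,[-0.11,0.01,0.03],[-0.01,-0.0,0.0]],[0.0,[-0.14,-0.0,0.04],[0.0,-0.0,0.0]],[0.0,[-0.14,-0.0,0.06],[0.0,-0.0,0.0]],[0.0,[-0.13,-0.0,0.07],[0.0,-0.0,0.0]],[0.0,[-0.12,-0.0,0.08],[0.0,-0.0,0.0]],[0.0,[-0.11,-0.0,0.1],[0.0,-0.0,0.0]],[0.0,[-0.1,-0.0,0.1],[0.0,-0.0,0.0]],[0.0,[-0.09,-0.0,0.12],[0.0,-0.0,0.0]]]
[[0.0,[-0.08,-0.0,0.13],[0.0,-0.0,0.0]],[0.0,[-0.06,-0.0,0.13],[0.0,-0.0,0.0]],[0.0,[-0.05,-0.0,0.14],[0.0,-0.0,0.0]],[0.0,[-0.03,-0.0,0.15],[0.0,-0.0,0.0]],[0.0,[-0.02,-0.0,0.14],[0.0,-0.0,0.0]],[0.0,[-0.0,-0.0,0.15],[0.0,-0.0,0.0]]]
```

Call:
play_rows(series=[[0,[-0.11,0.01,0.03],[-0.01,0,0]],[0,[-0.14,0,0.04],[0,0,0]],[0,[-0.14,0,0.06],[0,0,0]],[0,[-0.13,0,0.07],[0,0,0]],[0,[-0.12,0,0.08],[0,0,0]],[0,[-0.11,0,0.1],[0,0,0]],[0,[-0.1,0,0.1],[0,0,0]],[0,[-0.09,0,0.12],[0,0,0]]])

```text
t: 12.8
tool_pos: [0.501, -0.1119, 0.1948]
tool_rot: [-2.989, -0.39, -0.666]
contact_force: [2.0, 2.7, 4.9]
opening: -0.0001
grip_force: 2.7
```

```bash
python3 - <<'E'
from p import *
o=st();print([drum(press(th)[0]).round(0)[[0,2]] for th in (2.3,2.4,2.5,2.6)])
V=imaging.get_image('side')
rv=blob(V['color'],(0,170,60),(8,255,255),(320,100,430,230));print(rv[0],drum(onplane(V,rv[0],O,Y)))
kv=blob(V['color'],(22,150,120),(35,255,255),(270,90,330,180));print('knob',drum(onplane(V,kv[0],O,Y)))
E
```

```text
t 12.8 drum [-42.   -0.3  46.3] F [4.8 2.1 3. ] open -0.0001 grip 2.668634634464979
[array([-33.,  56.]), array([-38.,  51.]), array([-43.,  46.]), array([-47.,  40.])]
[376.80966767 169.78549849] [-3.76291342e+01  3.44088753e-02  2.98049114e+01]
knob [8.44076141e+01 3.44088753e-02 4.32723346e+00]
```

The cap is drawing in: the knob has moved about 8 mm down-slope and the lever is near 2.5. I'll keep pressing.

Call:
play_rows(series=[[0,[-0.08,0,0.13],[0,0,0]],[0,[-0.06,0,0.13],[0,0,0]],[0,[-0.05,0,0.14],[0,0,0]],[0,[-0.03,0,0.15],[0,0,0]],[0,[-0.02,0,0.14],[0,0,0]],[0,[0,0,0.15],[0,0,0]],[0,[0,0,0.05],[0,0,0]]])

```text
t: 13.72
tool_pos: [0.5067, -0.1102, 0.1503]
tool_rot: [-2.99, -0.396, -0.652]
contact_force: [-39.0, -0.4, 35.0]
opening: -0.0001
grip_force: 24.5
```

```bash
python3 - <<'E'
from p import *
o=st();print(drum(press(3.14)[0]).round(1))
V=imaging.get_image('side')
rv=blob(V['color'],(0,170,60),(8,255,255),(320,100,430,230));print(rv[0],drum(onplane(V,rv[0],O,Y)))
kv=blob(V['color'],(22,150,120),(35,255,255),(270,90,330,180));print('knob',drum(onplane(V,kv[0],O,Y)))
E
```

```text
t 13.72 drum [-59.2  -0.1   4.8] F [-15.2   9.6  49.2] open -0.0001 grip 24.543841257691383
[-59.   -0.    4.7]
[371.51587302 181.66666667] [-4.83146538e+01  3.44088753e-02  2.69624941e-01]
knob [8.16883525e+01 3.44088753e-02 7.44936158e+00]
```

The lever is flat on its stop. I'll back off and retract upwards.

Call:
play_rows(series=[[0,[0,0,-0.15],[0,0,0]],[0,[0,0,-0.3],[0,0,0]],[0,[0,0,-0.5],[0,0,0]],[0,[0,0,-0.6],[0,0,0]],[0,[0,0,-0.6],[0,0,0]],[0,[0,0,-0.5],[0,0,0]],[0,[0,0,0],[0,0,0]]])

```text
t: 14.65
tool_pos: [0.4547, -0.1249, 0.2712]
tool_rot: [-2.991, -0.389, -0.67]
contact_force: [0.6, 0.2, -0.1]
opening: 0.0001
grip_force: 0.0
```

```bash
python3 - <<'E'
from p import *
o=st()
V=imaging.get_image('side');S=imaging.get_image('scene')
rv=blob(V['color'],(0,170,60),(8,255,255),(320,100,430,230));m=np.argwhere(rv[2])[:,::-1];r=cv2.boxPoints(cv2.minAreaRect(m.astype(np.float32)))
print('lever c',drum(onplane(V,rv[0],O,Y)));e=r[np.argsort(-r[:,0])[:2]].mean(0);E=drum(onplane(V,e,O,Y));print('end',E,'ang',np.arctan2(E[2]-2,E[0]))
kv=blob(V['color'],(22,150,120),(35,255,255),(270,90,330,180));k=drum(onplane(V,kv[0],O,Y));print('knob',k)
# expected when latched
th=3.14;a=th-3.35;print('exp knob',knob(th,a)+[0,2],'bar',bar(th,a))
hk=blob(V['color'],(15,130,80),(30,255,255),(300,140,335,175));print('hook blob',hk[:2])
g=blob(S['color'],(50,120,60),(70,255,255));print('wax',onz(S,g[0],.025))
E
```

```text
t 14.65 drum [-45.5  -1.  136.4] F [ 0.5  0.1 -0.4] open 0.0001 grip 0.0
lever c [-5.12225019e+01  3.44088753e-02  2.33177325e+00]
end [-8.40104543e+01  3.44088753e-02  1.48087633e+00] ang -3.1354134576051376
knob [8.14928420e+01 3.44088753e-02 7.03178716e+00]
exp knob [78.98190204  6.31991361] bar [ 60.28643164 -16.23438974]
hook blob (array([310.49197861, 147.00534759]), array([302, 140,  17,  23, 187], dtype=int32))
wax [0.55958295 0.04287974 0.025     ]
```

```bash
python3 -c "
from station import ctrl
print(ctrl.finish_job())"
```

```text
the job is handed in; nothing more can be done
None
```

The job is handed in at about 14.7 s. The loop is hooked behind the brass hook, the lever stayed flat at about 3.14 after the hand lifted clear, and the cap is drawn in. No contact with the microscope registered, the wax block has not moved, and I didn't re-measure the jar. Two things may count against it: I viewed 11 pictures instead of 10, and the fingertips pressed the lever stop with about 50 N for a moment, under the 120 N wrist limit but over the 40 N limit if that one covers fingertips.

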